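# Key a label rewinder's core hub onto its drive lug and snap it home

### The job

The blue core hub of the bench label rewinder lies loosely on its spindle, the notch in its rim out of line with the red drive lug. Push it round with a fingertip, without gripping or forcing it, until the notch stands over the lug; then press down on its centre stub until it snaps fully home, flat on the metal plate. Do not lift the hub or ram it down, and leave the label roll, packing tape and marker where they are.

Things in the scene. Friction and masses are not known exactly. Their poses are not given: they have to be found in the camera images.
- rewinder: bench label rewinder, fixed: grey housing 156 x 160 x 50 mm with a black sloping control panel on its front, 110 mm from the axis. Origin: on the vertical spindle axis at table height; z up; -x looks to panel and lug. On top a round metal drive plate (radius 74 mm, top 56 mm above the table) with a steel spindle (radius 16, 16 mm high, then a slim centre pin inside the hub) with four greased spring balls
- plate (a point): centre of the drive plate's top on the spindle axis, 56 mm above the table; axes as the rewinder's
- lug (a point): middle of the top of the red drive lug, fixed on the plate at the machine's -x side: a round-topped key 10 mm wide from 51 to 70 mm from the axis, 10 mm high above the plate; this point is 57.5 mm from the axis. Its outer end shows beyond the hub's rim
- hub: blue plastic core hub, 0.26 kg, loose on the spindle; it would come off if lifted. Origin: centre of the flange's underside; z up; -x looks to the notch. Flange: radius 64, 7 mm thick. Collar on it: radius 24 mm, top 20 mm above the underside. It starts on the spring balls, underside about 12.5 mm above the plate, clear of the lug, turns freely either way and stops where the push stops
- rib (a point): middle of the rib on the hub's +x side, 46 mm from the axis, 13.5 mm above the underside. Three such upright radial ribs, 8 mm thick, tops 20 mm above the underside, run from the collar out to radius 60 mm at 0, +120 and -120 degrees from the hub's +x: a fingertip between two ribs turns the hub by pushing a rib sideways. The notch lies midway between two of them
- notch (a point): middle of the notch in the hub's rim, at the underside, 57.5 mm from the hub's axis towards its -x. It is open at the rim and runs in to radius 48 mm, with radial sides 8 degrees either side of its middle (14 mm wide over the lug's inner end): 2 mm play on each side of the lug. The lug's round top leads it in from about 5 degrees off
- stub_top (a point): centre of the flat top of the hub's plain round stub (radius 11.5 mm), 44 mm above the underside. With the notch over the lug, a push of up to 10 N here takes the hub past the spring balls; it drops until its underside meets the plate and stays. Out of line, the lug stops it and it jams aslant
- label_roll: white roll of blank labels, 72 mm across, 40 mm high, loose, lying flat beside the rewinder; origin under its centre
- packing_tape: roll of brown packing tape, 92 mm across, 48 mm high, loose, lying flat on the other side of the rewinder; origin under its centre
- marker: black and white marker pen, 135 mm long, 17 mm thick, loose, lying near the rewinder's front right corner; origin under its middle

How it is judged:
At the end, for the whole second after the job is handed in: The hub lies flat on the plate (underside within 2 mm of it, tilt under 2 degrees) and at rest, its notch over the lug (middles within 6 mm in plan); roll, tape and marker are within 20 mm of where they stood (z of hub in the frame of plate below 0.002 m and horizontal distance between notch and lug below 0.006 m and angle between hub's own z axis and vertical below 0.035 rad and linear speed of hub below 0.02 m/s and angular speed of hub below 0.2 rad/s and distance of each of label_roll, packing_tape, marker from where it was at the start of the episode below 0.02 m); the robot touches nothing.
It fails at once if the hub is lifted (its underside more than 17 mm above the plate) (z of hub in the frame of plate above 0.017 m).
It fails at once if the hub is rammed (more than 60 N from the fingers) (contact force between the fingers and hub above 60 N).
It fails at once if the hub is gripped or forced while its notch is still out of line (more than 30 N from the fingers with the middles of notch and lug over 12 mm apart) (horizontal distance between notch and lug above 0.012 m and contact force between the fingers and hub above 30 N).
It fails at once if the label roll, the packing tape or the marker is moved more than 20 mm (distance of any of label_roll, packing_tape, marker from where it was at the start of the episode above 0.02 m).
It also fails if it takes over 64 s, if anything falls off the work surface, if the arm or the gripper's body presses on something with over 40 N, if the wrist force passes 120 N, or if a joint passes its speed limit or range.

### The arm

A 7-joint arm with a two-finger parallel gripper is mounted at the origin on a cart in front of the work surface, level with it; the furniture and walls round the work are solid. World frame = base frame: x ahead of the robot, y to its left, z up, the work surface at z = 0. Lengths are in m, angles in rad, forces in N, time in s.
With the tool pointing down it reaches from about 0.35 to 0.9 m from the base axis. Payload 8.1 kg.
Tool frame: the origin (TCP) lies on the centre line of the jaws, within the pads' length; the fingertips stand 17 mm ahead of it and the grasp point (between the pads) lies 2 mm behind it; z points along the fingers, y is the line along which they close (so a half turn about z gives the same grasp; the last joint's range is limited). The gripper opens to 85 mm and grips with 20 to 120 N. Pads are 22 mm wide; open, the fingers measure 114 mm over their backs; the gripper's body (76 mm by 85 mm) begins 54 mm behind the grasp point. The pads swing forward as they close: fully open they stand 13 mm farther back than shut.
Start: joints at [-1.382, 0.434, 0.025, 1.573, -0.012, 1.134, -0.075], TCP at [0.18, 0.599, 0.248] pointing down, gripper open.
Joint ranges: [-2.62, 2.62], [-0.44, 2.09], [-1.27, 1.32], [0.08, 2.57], [-1.32, 4.46], [0.12, 2], [-2.74, 2.74]. Speed limits (rad/s): [2.22, 2.22, 3.01, 3.01, 3.14, 3.14, 3.14].

### API

Orientations are given as a rotation vector (axis times angle).
In Python, from rig import state, imaging, order gives the robot as it stands.
- The arm moves only by the tool carry_out, never from a script. Its argument "increments" is a list of rows, each a list of 2 entries, a list of its own where there are three numbers: the shift along the world's x, y, z in cm, then the turn about the world's z in degrees. In form: [[[tx, ty, tz], twist], ...]. A call has 1 to 10 rows; each row is the pose to reach, as a shift and turn from the pose commanded when the call began; what a row does not reach only later rows make up. A row lasts 1/12 s, in which the tool goes at most 41.7 mm and 7.16 degrees, less where a joint would pass 70% of its speed; a pose out of reach is approached as far as the arm can. A call with a gripper value outside its range is refused whole. "hand" is the finger opening in cm, from 0 to 8.54, set as the call begins (left out, the last holds). The fingers move at their own pace and stop on an object; the grip force is fixed at half the most. Time passes only in rows, so rows that repeat a pose let the fingers close. It gives the time, the measured TCP pose, the force, the opening and the grip force at its end, in the units of the state.
- state(): the state, without advancing time (a new reading comes with each control period).
- imaging.capture(name): name is "scene" or "top"; returns the picture (480x640x3 uint8, blue, green, red); there is no depth.
- imaging.camera_info(name): a dict with "intrinsics" (3x3 intrinsics, pixels), "T" (4x4, takes a point from camera to world coordinates). Camera axes: x right, y up, looking along -z (the intrinsics and any distortion apply to the point x, -y, -z); pixel columns grow to the right and rows downward; lengths in m; the calibration is good to about 2 mm. A picture is of the moment at which its call begins. camera_info takes no time and is no camera call.
- order.sign_off(): hands the job in; it is judged then, once.
The state is a dict: "clock": time; "q": joint angles; "dq": joint speeds; "tau": joint torques, N m; "eef_pos": TCP position; "ee_rot": TCP orientation; "ft_force": force on the tool from outside, world axes, zero at the start; "torque": the same for the moment, N m; "grip_width": opening from 0.0 (shut) to 1.0 (fully open); "finger_force": force on a finger pad.
Only numpy, scipy, OpenCV 4.12 (cv2) and the standard library are available. Lean on these libraries where they do the work, as an engineer would, in place of code of your own. Each camera call takes 0.05 s, during which the arm holds its last target. There are 200 camera calls.

## Working session

There is one attempt and no reset: what is moved stays moved. The work goes in short steps, Python scripts to look and compute and a tool call to move; the robot and the scene stay as the last step left them, time stands still between calls to the robot, and variables do not carry over. Pictures are saved under pics/ and viewed, at most 10 in all, crops included, and the job is handed in when it is done.

Besides the shell and the picture viewer there is one more tool, called by a JSON object that holds its "fn" and its "kwargs", one argument or row to a line. carry_out: Moves the arm, as the interface text tells. Its arguments: {"type":"object","properties":{"increments":{"type":"array"},"hand":{"type":"number"}},"required":["increments"]}

```bash
mkdir -p pics; cat > h.py <<'E'
import numpy as np,cv2
from rig import state,imaging,order
def ray(cam,u,v,z):
    c=imaging.camera_info(cam);K=np.array(c["intrinsics"]);T=np.array(c["T"])
    d=np.linalg.inv(K)@[u,v,1];d=T[:3,:3]@[d[0],-d[1],-d[2]];o=T[:3,3]
    return o+d*(z-o[2])/d[2]
def pix(cam,p):
    c=imaging.camera_info(cam);K=np.array(c["intrinsics"]);T=np.array(c["T"])
    q=T[:3,:3].T@(np.array(p)-T[:3,3]);q=K@[q[0],-q[1],-q[2]];return q[:2]/q[2]
E
python3 - <<'E'
from h import *
for n in("scene","top"):
    cv2.imwrite(f"pics/{n}0.png",imaging.capture(n));c=imaging.camera_info(n);print(c)
s=state();print(s)
E
```

```text
{'intrinsics': array([[606.71293434,   0.        , 323.65061488],
       [  0.        , 606.71293434, 248.11502924],
       [  0.        ,   0.        ,   1.        ]]), 'T': array([[ 0.81701044,  0.44201047, -0.3702981 ,  0.1114209 ],
       [-0.57654476,  0.61562488, -0.53721703, -0.4981895 ],
       [-0.00949083,  0.65240535,  0.75781078,  0.86836866],
       [ 0.        ,  0.        ,  0.        ,  1.        ]])}
{'intrinsics': array([[449.56726601,   0.        , 319.29780733],
       [  0.        , 449.56726601, 237.58529268],
       [  0.        ,   0.        ,   1.        ]]), 'T': array([[-0.02686623,  0.9896083 , -0.14125727,  0.34030628],
       [-0.99922809, -0.02253424,  0.03217828,  0.07219129],
       [ 0.02866077,  0.14201274,  0.98944982,  0.97361957],
       [ 0.        ,  0.        ,  0.        ,  1.        ]])}
{'clock': 0.1, 'q': array([-1.38160332,  0.43516287,  0.02497641,  1.57396427, -0.01159564,
        1.13399098, -0.07508251]), 'dq': array([-0.00078635, -0.00188902, -0.00206888, -0.00202079,  0.00097655,
       -0.00119817,  0.00071961]), 'tau': array([ 3.06126050e-03, -6.71750021e+01,  1.02804635e+00, -3.16902423e+01,
        1.57860870e-02,  7.19055926e-03, -5.46944570e-07]), 'eef_pos': array([0.1797264 , 0.59817878, 0.2476147 ]), 'ee_rot': array([-4.56793921e-01, -3.10813463e+00,  2.16574780e-03]), 'ft_force': array([-0.54743986, -0.8568636 ,  0.93083092]), 'torque': array([ 0.01977782, -0.01375457,  0.03424633]), 'finger_force': 0.0, 'grip_width': 0.9971270191335181}
```

View pics/top0.png

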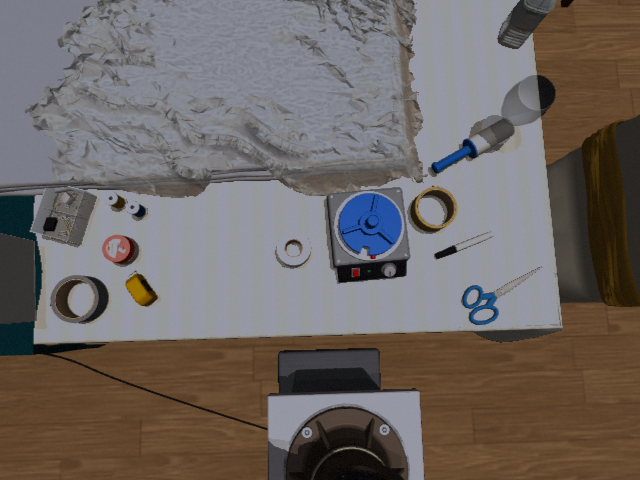

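View pics/scene0.png

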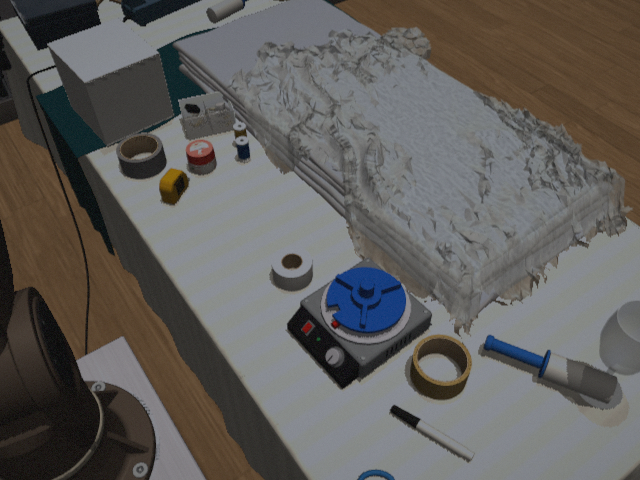

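The top view shows the rewinder at about (368,230), hub centre near (372,222), and the notch near (364,252), left of the red lug near (373,257). I'll enlarge both views.

```bash
python3 - <<'E'
from h import *
a=cv2.imread("pics/top0.png")[175:290,315:425];b=cv2.imread("pics/scene0.png")[250:390,280:440]
a=cv2.resize(a,(0,0),fx=5,fy=5,interpolation=cv2.INTER_CUBIC)
cv2.imwrite("pics/topc.png",a)
cv2.imwrite("pics/scc.png",cv2.resize(b,(0,0),fx=4,fy=4,interpolation=cv2.INTER_CUBIC))
E
```

```text
(no output)
```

View pics/topc.png

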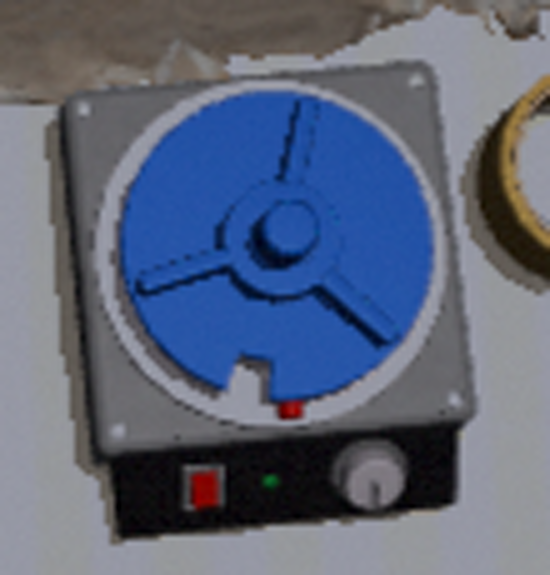

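View pics/scc.png

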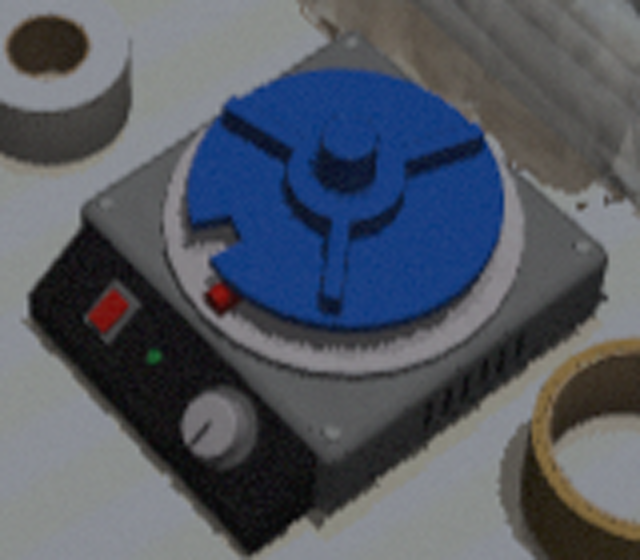

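```bash
python3 - <<'E'
from h import *
def C(x,y,z):return ray("top",(x+.5)/5-.5+315,(y+.5)/5-.5+175,z)
def S(x,y,z):return ray("scene",(x+.5)/4-.5+280,(y+.5)/4-.5+250,z)
st=C(292,226,.1125);pl=C(271,254,.056)
print("stub",st,"plate",pl,"stub scene",S(351,135,.1125))
c=(st+S(351,135,.1125))[:2]/2
def pol(n,p):d=p[:2]-c;print(n,p,np.hypot(*d),np.degrees(np.arctan2(d[1],d[0])))
pol("lug",C(291,405,.066));pol("lugS",S(222,292,.066))
for q in[(237,356),(270,362),(225,390),(272,402)]:pol("notch",C(*q,.0755))
for q in[(190,222),(237,220),(232,240),(212,257)]:pol("notchS",S(*q,.0755))
for q in[(310,102),(142,284),(390,338)]:pol("rib",C(*q,.0885))
for q in[(228,108),(480,143),(332,303)]:pol("ribS",S(*q,.0885))
sc=[C(*q,.05) for q in[(83,108),(417,80),(455,398),(118,430)]];print(sc,np.mean(sc,0))
d=sc[0]-sc[3];d2=sc[1]-sc[2];print(np.degrees(np.arctan2(d[1],d[0])),np.degrees(np.arctan2(d2[1],d2[0])))
print("tape",ray("top",434,209,.048),"roll",ray("top",293,250,.04))
E
```

```text
stub [ 0.49594405 -0.06169275  0.1125    ] plate [ 0.49453279 -0.0612001   0.056     ] stub scene [ 0.49437116 -0.06171142  0.1125    ]
lug [ 0.43036556 -0.06526239  0.066     ] 0.06488979059795613 -176.85477986990168
lugS [ 0.42875153 -0.06670217  0.066     ] 0.06659405393291103 -175.69400753701032
notch [ 0.44980919 -0.0428089   0.0755    ] 0.04912668148408265 157.3822741622413
notch [ 0.44705765 -0.05607682  0.0755    ] 0.04842777170839711 173.32958751297724
notch [ 0.43612795 -0.03740199  0.0755    ] 0.06383568346486286 157.62503633465587
notch [ 0.43081984 -0.05619526  0.0755    ] 0.06457300909996672 175.1078359195799
notchS [ 0.4341586  -0.03740595  0.0755    ] 0.06565957933753641 158.28242348213192
notchS [ 0.44997217 -0.04752749  0.0755    ] 0.047356544871288986 162.58344497338243
notchS [ 0.44264798 -0.05419475  0.0755    ] 0.053043569533698424 171.86352438563864
notchS [ 0.43144777 -0.05618148  0.0755    ] 0.06394857670967506 175.04755812764918
rib [ 0.55110638 -0.07498073  0.0885    ] 0.057502939948439344 -13.35130601594428
rib [ 0.47806403 -0.00426577  0.0885    ] 0.05992596018233655 106.57348417613998
rib [ 0.45403292 -0.10270093  0.0885    ] 0.05807017510868739 -135.08779530921976
ribS [ 0.47432408 -0.00776575  0.0885    ] 0.05782009605340624 111.11962499025601
ribS [ 0.54618061 -0.08123971  0.0885    ] 0.054635757529962435 -20.95274034701652
ribS [ 0.45107449 -0.10729479  0.0885    ] 0.06341935963707136 -134.03557901275326
[array([0.5596053 , 0.01471982, 0.05      ]), array([ 0.56890842, -0.12733802,  0.05      ]), array([ 0.43323513, -0.13617903,  0.05      ]), array([0.42331171, 0.00442847, 0.05      ])] [ 0.49626514 -0.06109219  0.05      ]
4.318134659509288 3.7283514621322196
tape [ 0.52800262 -0.20228046  0.048     ] roll [0.44867693 0.09742564 0.04      ]
```

The hub centre is at (0.495, -0.062). The lug is at about 184° and the notch at about 166°, so the hub needs about +18° (CCW). I'll push the front-right rib (-134.5°) from its notch side with the fingers shut.

{"fn": "carry_out", "kwargs": {
  "increments": [
    [[1.5, -3.7, 0], -2],
    [[3, -7.4, 0], -5],
    [[4.5, -11.2, 0], -8],
    [[6, -15, 0], -11],
    [[7.4, -18.8, 0], -14],
    [[8.9, -22.5, 0], -17],
    [[10.3, -26.2, 0], -20],
    [[11.8, -30, 0], -22],
    [[13.3, -33.8, 0], -22],
    [[14.8, -37.5, 0], -22]
  ],
  "hand": 0
}}

```text
clock: 0.93
eef_pos: [0.3279, 0.2214, 0.2482]
ee_rot: [-1.042, -2.964, -0.0]
ft_force: [1.2, -0.3, -1.0]
grip_width: -0.0
finger_force: 0.0
```

{"fn": "carry_out", "kwargs": {
  "increments": [
    [[1.5, -3.8, 0], 0],
    [[3, -7.6, 0], 0],
    [[4.5, -11.4, 0], 0],
    [[6, -15.2, 0], 0],
    [[7.5, -19, 0], 0],
    [[9, -22.8, 0], 0],
    [[10.5, -26.6, 0], 0],
    [[11.9, -30.2, 0], 0],
    [[11.9, -30.2, 0], 0],
    [[11.9, -30.2, 0], 0]
  ]
}}

```text
clock: 1.77
eef_pos: [0.4469, -0.0808, 0.2481]
ee_rot: [1.049, 2.961, -0.002]
ft_force: [0.5, 0.0, -0.0]
grip_width: -0.002
finger_force: 0.0
```

{"fn": "carry_out", "kwargs": {
  "increments": [
    [[0, 0.2, -3], 0],
    [[0, 0.2, -6], 0],
    [[0, 0.2, -9], 0],
    [[0, 0.2, -11], 0],
    [[0, 0.2, -12.3], 0],
    [[0, 0.2, -13], 0],
    [[0, 0.2, -13], 0],
    [[0, 0.2, -13], 0]
  ]
}}

```text
clock: 2.43
eef_pos: [0.4468, -0.0758, 0.1186]
ee_rot: [-1.04, -2.964, -0.0]
ft_force: [0.5, -0.4, 0.2]
grip_width: -0.002
finger_force: 0.0
```

```bash
python3 - <<'E'
from h import *
i=imaging.capture("scene");p=state()["eef_pos"]
print(p,pix("scene",p-[0,0,.017]),pix("scene",p-[0,0,.03]),pix("scene",p))
cv2.imwrite("pics/s1.png",cv2.resize(i[230:380,270:430],(0,0),fx=4,fy=4,interpolation=cv2.INTER_CUBIC))
E
```

```text
[ 0.44723297 -0.07600852  0.11900681] [348.53939244 307.7771677 ] [348.35852295 312.61695847] [348.78176501 301.29164884]
```

View pics/s1.png

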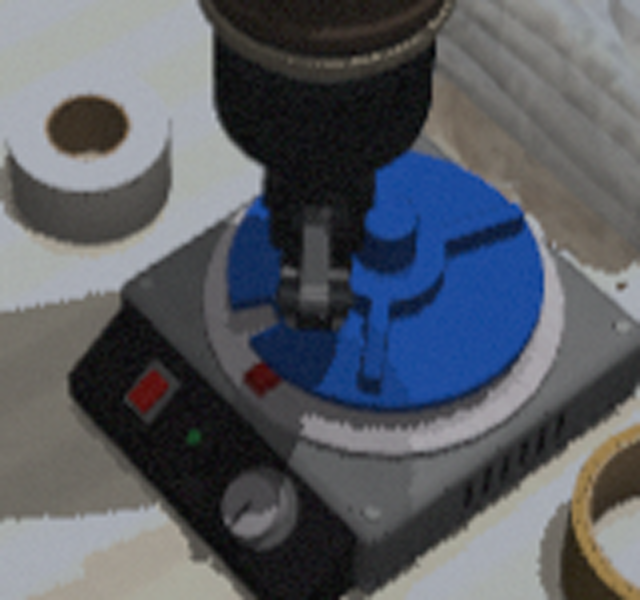

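The closed fingertips end near crop (315,325), or image row 311. That fits the 17 mm tip offset, and the finger stands clear between the notch and the rib. I'll descend gently.

{"fn": "carry_out", "kwargs": {
  "increments": [
    [[0, 0, -0.6], 0],
    [[0, 0, -1.1], 0],
    [[0, 0, -1.5], 0],
    [[0, 0, -1.8], 0],
    [[0, 0, -2], 0],
    [[0, 0, -2], 0],
    [[0, 0, -2], 0]
  ]
}}

```text
clock: 3.07
eef_pos: [0.4467, -0.0765, 0.0982]
ee_rot: [-1.042, -2.964, 0.0]
ft_force: [0.4, -0.8, 1.2]
grip_width: -0.002
finger_force: 0.0
```

{"fn": "carry_out", "kwargs": {
  "increments": [
    [[0.12, -0.15, 0], 1],
    [[0.24, -0.3, 0], 2],
    [[0.36, -0.45, 0], 3],
    [[0.48, -0.6, 0], 4],
    [[0.6, -0.75, 0], 5],
    [[0.7, -0.9, 0], 6],
    [[0.8, -1.05, 0], 7],
    [[0.9, -1.18, 0], 8],
    [[1.0, -1.3, 0], 9],
    [[1.0, -1.3, 0], 9]
  ]
}}

```text
clock: 3.9
eef_pos: [0.4571, -0.0898, 0.0984]
ee_rot: [0.804, 3.037, -0.0]
ft_force: [-0.6, -0.8, -0.0]
grip_width: -0.001
finger_force: 0.0
```

```bash
python3 - <<'E'
from h import *
a=imaging.capture("top")[175:290,315:425];b=imaging.capture("scene")[250:370,290:430]
a=cv2.resize(a,(0,0),fx=3.5,fy=3.5,interpolation=cv2.INTER_CUBIC);b=cv2.resize(b,(400,403*120//140*1),interpolation=cv2.INTER_CUBIC)
o=np.zeros((max(a.shape[0],b.shape[0]),a.shape[1]+400,3),np.uint8);o[:a.shape[0],:a.shape[1]]=a;o[:b.shape[0],a.shape[1]:]=b
print(a.shape,b.shape,state()["eef_pos"])
cv2.imwrite("pics/s2.png",o)
E
```

```text
(402, 385, 3) (345, 400, 3) [ 0.45687858 -0.08957828  0.09832103]
```

View pics/s2.png

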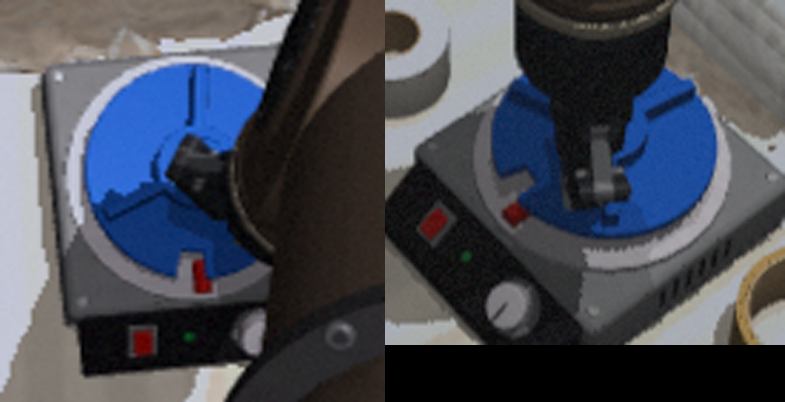

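The hub has turned. In the top crop the notch spans about x 181–207 at its inner end, and the red lug now shows inside it at about (202,275), so a few degrees remain. I'll work out how many from the notch edges and the rib.

```bash
python3 - <<'E'
from h import *
c=np.array([.4954,-.0617])
def P(n,x,y,z):
    p=ray("top",(x+.5)/3.5-.5+315,(y+.5)/3.5-.5+175,z);d=p[:2]-c;print(n,np.hypot(*d)*1e3,np.degrees(np.arctan2(d[1],d[0]))%360)
P("rib+x",201,68,.0885);P("rib+xin",199,122,.0885);P("rib2",110,210,.0885)
P("notchL",181,252,.0755);P("notchR",208,257,.0755);P("rimL",177,283,.0755);P("rimR",213,280,.0755);P("lug",203,277,.066)
E
```

```text
rib+x 57.96396257792867 355.88315494046697
rib+xin 26.065478815986637 356.44363364273084
rib2 56.84477642531181 114.99480648363969
notchL 48.57951081995962 167.95639672757827
notchR 51.062394157796916 186.036625773975
rimL 66.72588405950145 168.59401690796457
rimR 64.6283639662635 186.8154233369906
lug 61.4120311871233 183.17739136577654
```

About 7° remain.

{"fn": "carry_out", "kwargs": {
  "increments": [
    [[0.1, -0.12, 0], 2],
    [[0.2, -0.24, 0], 3],
    [[0.3, -0.36, 0], 5],
    [[0.38, -0.46, 0], 6],
    [[0.38, -0.46, 0], 6],
    [[0.38, -0.46, 0], 6]
  ]
}}

```text
clock: 4.5
eef_pos: [0.4607, -0.0941, 0.0983]
ee_rot: [0.647, 3.074, 0.0]
ft_force: [0.5, -0.3, 0.1]
grip_width: -0.002
finger_force: 0.0
```

```bash
python3 - <<'E'
from h import *
a=imaging.capture("top")[175:290,315:405]
cv2.imwrite("pics/s3.png",cv2.resize(a,(0,0),fx=5,fy=5,interpolation=cv2.INTER_CUBIC));print(state()["eef_pos"])
E
```

```text
[ 0.46062572 -0.09407529  0.09831816]
```

View pics/s3.png

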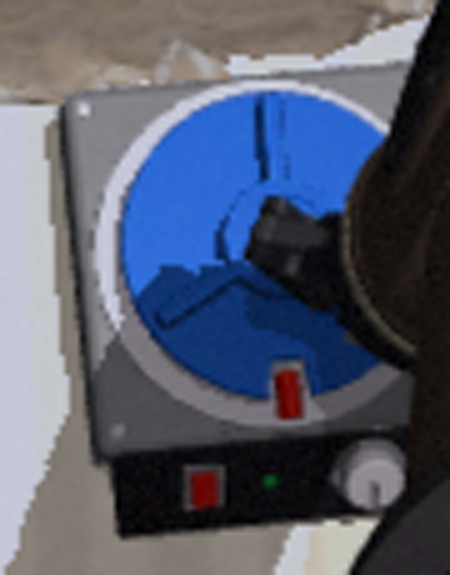

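The red lug (~x 288) now sits centred in the notch (x 272–305). I'll back off, rise and go over the stub.

{"fn": "carry_out", "kwargs": {
  "increments": [
    [[-0.2, 0.2, 0], 0],
    [[-0.4, 0.4, 0], 0],
    [[-0.4, 0.4, 2], 0],
    [[-0.4, 0.4, 5], 0],
    [[1.5, 1.7, 5], 0],
    [[3.5, 3.2, 4.5], 0],
    [[3.5, 3.2, 3.6], 0],
    [[3.5, 3.2, 3.5], 0],
    [[3.5, 3.2, 3.5], 0]
  ]
}}

```text
clock: 5.3
eef_pos: [0.4944, -0.062, 0.1326]
ee_rot: [-0.645, -3.072, 0.001]
ft_force: [-0.2, -0.5, -0.5]
grip_width: -0.002
finger_force: 0.0
```

{"fn": "carry_out", "kwargs": {
  "increments": [
    [[0, 0, -0.1], 0],
    [[0, 0, -0.2], 0],
    [[0, 0, -0.3], 0],
    [[0, 0, -0.4], 0],
    [[0, 0, -0.5], 0],
    [[0, 0, -0.5], 0]
  ]
}}

```text
clock: 5.8
eef_pos: [0.4956, -0.0622, 0.1285]
ee_rot: [0.646, 3.074, 0.0]
ft_force: [-1.1, -0.0, 1.9]
grip_width: 0.002
finger_force: 1.4
```

{"fn": "carry_out", "kwargs": {
  "increments": [
    [[0, 0, -0.08], 0],
    [[0, 0, -0.16], 0],
    [[0, 0, -0.24], 0],
    [[0, 0, -0.32], 0],
    [[0, 0, -0.4], 0],
    [[0, 0, -0.4], 0]
  ]
}}

```text
clock: 6.3
eef_pos: [0.4955, -0.062, 0.1242]
ee_rot: [-0.646, -3.074, -0.0]
ft_force: [0.3, -0.3, 0.7]
grip_width: 0.002
finger_force: 0.0
```

{"fn": "carry_out", "kwargs": {
  "increments": [
    [[0, 0, -0.08], 0],
    [[0, 0, -0.16], 0],
    [[0, 0, -0.24], 0],
    [[0, 0, -0.32], 0],
    [[0, 0, -0.4], 0],
    [[0, 0, -0.4], 0]
  ]
}}

```text
clock: 6.8
eef_pos: [0.4955, -0.062, 0.1201]
ee_rot: [-0.646, -3.074, 0.0]
ft_force: [-0.6, 0.3, 0.6]
grip_width: -0.003
finger_force: 0.0
```

{"fn": "carry_out", "kwargs": {
  "increments": [
    [[0, 0, -0.08], 0],
    [[0, 0, -0.16], 0],
    [[0, 0, -0.24], 0],
    [[0, 0, -0.32], 0],
    [[0, 0, -0.35], 0],
    [[0, 0, -0.35], 0]
  ]
}}

```text
clock: 7.3
eef_pos: [0.4957, -0.062, 0.1171]
ee_rot: [0.646, 3.074, 0.001]
ft_force: [-2.0, 0.7, 5.8]
grip_width: -0.002
finger_force: 3.1
```

The contact height of 0.117 matches the stub's home position (0.100 + 0.017). I'll firm it a little, then withdraw and check.

{"fn": "carry_out", "kwargs": {
  "increments": [
    [[0, 0, -0.04], 0],
    [[0, 0, -0.08], 0],
    [[0, 0, -0.08], 0]
  ]
}}

```text
clock: 7.55
eef_pos: [0.4957, -0.062, 0.1171]
ee_rot: [0.646, 3.074, 0.002]
ft_force: [-5.6, 1.3, 18.0]
grip_width: 0.002
finger_force: 9.2
```

{"fn": "carry_out", "kwargs": {
  "increments": [
    [[0, 0, 0.5], 0],
    [[0, 0, 2], 0],
    [[0, 0, 5], 0],
    [[0, 0, 8], 0],
    [[-1, 4, 10], 0],
    [[-2, 8, 10], 0],
    [[-3, 12, 10], 0],
    [[-4, 16, 10], 0],
    [[-5, 20, 10], 0],
    [[-5, 20, 10], 0]
  ]
}}

```text
clock: 8.38
eef_pos: [0.4433, 0.1461, 0.2159]
ee_rot: [-0.63, -3.076, -0.004]
ft_force: [-0.3, 0.9, 0.1]
grip_width: -0.001
finger_force: 0.0
```

```bash
python3 - <<'E'
from h import *
a=imaging.capture("top")[175:290,315:405];b=imaging.capture("scene")[250:365,300:430]
f=lambda x:cv2.resize(x,(0,0),fx=3.5,fy=3.5,interpolation=cv2.INTER_CUBIC)
cv2.imwrite("pics/s4.png",np.hstack([f(a),f(b)]))
# predicted home geometry
for z in(.100,.1125):print(pix("scene",[.4952,-.0617,z]))
E
```

```text
[367.42814281 287.93886937]
[367.78911618 283.12476481]
```

View pics/s4.png

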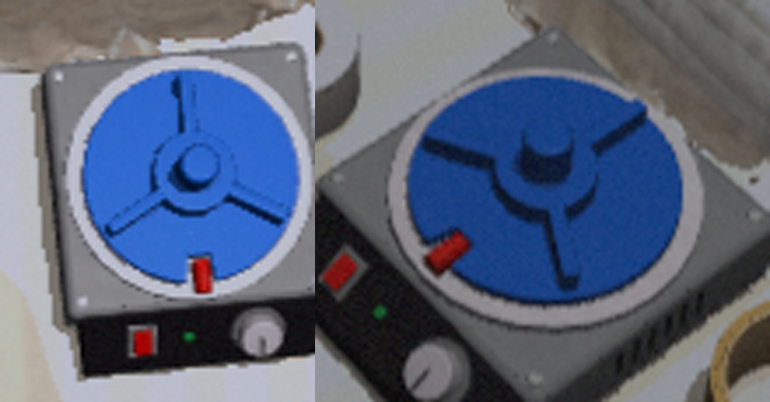

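The hub sits flat, and the lug stands up through the notch at crop (202,275). The stub top is at scene row ~288, which matches the predicted home row of 287.9. The roll and tape stand where they did.

```bash
python3 -c "
from rig import order;print(order.sign_off())"
```

```text
the job is handed in; nothing more can be done
None
```

I turned the hub into line with a fingertip push and pressed it home. The final pictures and press height show it flat on the plate with the notch over the lug. The job is handed in at about 8.5 s of the 64 s allowed, but no verdict came back.

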